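# Fit a glass solar panel to a sensor box

### The job

Take the solar panel out of the white rack, lay it to rest on the orange easel and let go so that you can grip it another way, then clip it onto the sloping mount of the blue sensor box: glass up, lower edge pushed under the red spring stop, upper edge dropped behind the yellow keeper, so that it lies flat on the mount. The glass is fragile: hold and press it gently all the way, and leave the other things where they are.

Things in the scene. Friction and masses are not known exactly. Their poses are not given: they have to be found in the camera images.
- panel: framed solar panel, a slab 110 x 60 x 8 mm, about 0.14 kg, dark cells on one face, standing upright in one of the rack's three slots. Origin: slab centre; +x: normal of the glass face; y: along its 60 mm width; +z: from lower to upper 60 mm edge. FRAGILE: breaks if the fingers squeeze it with more than 70 N (on one pad) or it is pressed on rack, easel or box with more than 35 N.
- panel_top (a point): middle of the panel's upper edge (55 mm from its centre along +z); 118 mm over the table while in the rack
- panel_foot (a point): middle of the panel's lower edge (55 mm from its centre along -z), the edge that goes under the red stop
- rack: white fixed rack, 150 x 80 mm, origin under its centre. Three slots 46 mm apart along its x, each 11 mm wide (x) and 70 mm long (y), floor 8 mm and fins 38 mm over the table; end walls across y to 60 mm. Two slots hold blank plates 60 x 8 x 70 mm (tops 78 mm up). The panel's glass faces the rack's +x.
- easel: orange fixed easel, 34 mm wide (base plate 50 mm), origin on the table. Its face slopes at 60 degrees from the horizontal, falling towards its +x, with a ledge at its foot for the panel's lower edge. 13 mm of panel overhang on both sides; the face ends 78 mm up-slope of the ledge, so the upper 32 mm of a panel are free underneath.
- easel_foot (a point): point in the easel's face at the inner corner of the ledge, 15 mm over the table, mid width: a panel at rest has the middle of its lower back edge here. The ledge stands 14 mm out from the face. From here the face rises towards the easel's -x at 60 degrees.
- sensor_box: blue fixed sensor box, 110 x 100 mm and 60 mm high, origin at the centre of its underside; the sloping mount stands on its top
- mount: grey sloping mount on the blue box, 36 mm wide (panel overhangs 12 mm each side). Origin in its upper surface, 110 mm over the table; +x runs down the slope (30 degrees), +z is the surface's normal, y level. Clipped in, the panel's back lies on the surface, centred on the origin, lower edge at x = +55 mm, upper edge at -55 mm. The box top is 50 mm below the surface.
- keeper (a point): middle of the yellow keeper's inner face at the mount's upper end (x = -55 mm in its frame), at the surface; the keeper stands 5 mm over the surface
- end_stop (a joint): red spring stop at the mount's lower end, slides down-slope: 0 m when free (its face then at x = +51 mm in the mount's frame), 0.004 with the panel clipped in, 0.016 at its end. Its spring starts at 2 N and gains 0.5 N per mm.
- stop_face (a point): middle of the stop's inner face, 4 mm over the mount's surface; the stop has a lip 13 mm over the surface that reaches 7 mm over the panel's lower edge
- blank_yellow: yellow blank plate 60 x 8 x 70 mm standing in the rack, origin at its centre; leave alone
- blank_grey: grey blank plate, same size, standing in the rack; leave alone
- power_bank: white power bank 70 x 130 x 16 mm lying on the table, origin under its centre; leave alone
- amber_bottle: amber bottle, 80 mm across, 150 mm tall, origin under its centre; leave alone
- jar: white jar with blue cap, 60 mm across, 70 mm tall, origin under its centre; leave alone
- circuit_board: circuit board on an orange base 55 x 75 mm, 22 mm high, origin under its centre; leave alone

How it is judged:
By the outcome, as a careful person would: the job done as asked, in the order asked, and still so for the second after the job is handed in, with the robot touching nothing.
It also fails if it takes over 58 s, if anything falls off the work surface, if the arm or the gripper's body presses on something with over 40 N, if the wrist force passes 120 N, or if a joint passes its speed limit or range.

### The arm

A 6-joint arm with a two-finger parallel gripper is mounted at the origin on the work surface. World frame = base frame: x ahead of the robot, y to its left, z up, the work surface at z = 0. Lengths are in mm, angles in rad, forces in N, time in s.
With the tool pointing down it reaches from about 225 to 875 mm from the base axis. Payload 3.4 kg.
Tool frame: the origin (TCP) lies midway between the tips of the shut fingers; the grasp point (between the pads) lies 19 mm behind it; x points along the fingers, z is the direction in which the jaws open and shut, and the axes are right-handed (so a half turn about x gives the same grasp; the last joint's range is limited). The gripper opens to 85 mm and grips with 20 to 120 N. Pads are 22 mm wide; open, the fingers measure 114 mm over their backs; the gripper's body (76 mm by 85 mm) begins 54 mm behind the grasp point. The pads swing forward as they close: fully open they stand 13 mm farther back than shut.
Start: joints at [-0.121, 0.276, 1.505, -0, 1.361, -0.121], TCP at [575.033, -0.009, 231.328] pointing down, gripper open.
Joint ranges: [-2.89, 2.89], [-0.75, 2.08], [0.22, 2.7], [-1.18, 4.32], [0.11, 2.71], [-2.7, 2.7]. Speed limits (rad/s): [2.57, 2.57, 3.14, 3.14, 3.14, 3.14].

### API

Orientations are given as a 3x3 rotation matrix whose columns are the frame's x, y, z axes.
In Python, from rig import bot gives the robot as it stands.
- The arm moves only by the tool arm_command, never from a script. Its argument "series" is a list of rows, each a list of 5 numbers: the opening, from 0 (shut) to 1 (fully open), then the shift along the tool's x, y, z in cm, then the turn about the tool's x in rad. In form: [[grip, tx, ty, tz, roll], ...]. A call has 1 to 8 rows; each row is the pose to reach, as a shift and turn from the pose commanded when the call began, along the tool's axes at that moment; what a row does not reach only later rows make up. A row lasts 1/8 s, in which the tool goes at most 62.5 mm and 10.7 degrees, less where a joint would pass 70% of its speed; a pose out of reach is approached as far as the arm can. A call with a gripper value outside its range is refused whole. The fingers move at their own pace and stop on an object; "force" is the grip in N (left out, the last holds). Time passes only in rows, so rows that repeat a pose let the fingers close. It gives the time, the measured TCP pose, the force and the opening at its end, in the units of the state.
- bot.observe(): the state, without advancing time (a new reading comes with each control period).
- bot.camera(name): name is "scene" or "side" or "wrist"; returns a dict with "image" (480x640x3 uint8, red, green, blue), "fx", "fy", "cx", "cy" (pixels), "T" (4x4, takes a point from camera to world coordinates). Camera axes: x right, y up, looking along -z (the intrinsics and any distortion apply to the point x, -y, -z); pixel columns grow to the right and rows downward; lengths in mm; the calibration is good to about 2 mm. The wrist camera is an equidistant fisheye: a pixel r from the principal point sees the ray r / f radians off the axis. A picture is of the moment at which its call begins. There is no depth.
- bot.sign_off(): hands the job in, once; it reports no verdict.
The state is a dict: "time": time; "q": joint angles; "qd": joint speeds; "joint_torque": joint torques, N m; "position": TCP position; "tcp_rot": TCP orientation; "ft_force": force on the tool from outside, world axes, zero at the start; "wrist_torque": the same for the moment, N m; "opening": finger opening in mm.
Only numpy, scipy, OpenCV 4.12 (cv2) and the standard library are available. Lean on these libraries where they do the work, as an engineer would, in place of code of your own. Each camera call takes 0.05 s, during which the arm holds its last target. There are 200 camera calls.

## Working session

There is one attempt and no reset: what is moved stays moved. The work goes in short steps, Python scripts to look and compute and a tool call to move; the robot and the scene stay as the last step left them, time stands still between calls to the robot, and variables do not carry over. Pictures are saved under pics/ and viewed, about 8 in all and at most 12, crops included, and the job is handed in when it is done.

Besides the shell and the picture viewer there is one more tool, called after "Request:" as name([rows], argument=value, ...), one row to a line, values as JSON. arm_command: Moves the arm, as the interface text tells. Its arguments: {"type":"object","properties":{"series":{"type":"array"},"force":{"type":"number"}},"required":["series"]}

```bash
ls; mkdir -p pics
cat > h.py <<'E'
import numpy as np,cv2
from rig import bot
E
python3 - <<'E'
from h import *
s=bot.observe(); print({k:np.round(v,3).tolist() for k,v in s.items()})
a=[]
for n in ("scene","side","wrist"):
    c=bot.camera(n); np.savez(f"pics/{n}0.npz",**c)
    print(n,c["fx"],c["fy"],c["cx"],c["cy"],[k for k in c]); print(np.round(c["T"],3).tolist())
    cv2.imwrite(f"pics/{n}0.png",c["image"][:,:,::-1])
E
```

```text
pics
{'time': 0.0, 'q': [-0.121, 0.277, 1.506, 0.0, 1.361, -0.121], 'qd': [-0.0, -0.001, -0.002, 0.0, -0.0, 0.001], 'joint_torque': [0.001, -41.677, -24.581, -0.0, 0.011, 0.0], 'position': [574.479, 0.067, 230.449], 'tcp_rot': [[-0.002, -0.0, 1.0], [0.0, 1.0, 0.0], [-1.0, 0.0, -0.002]], 'ft_force': [0.251, -0.434, -0.052], 'wrist_torque': [-0.042, -0.009, -0.006], 'opening': 85.436}
scene 438.8023566190798 438.8023566190798 326.70130055139083 232.99117622523383 ['image', 'fx', 'fy', 'cx', 'cy', 'T']
[[0.543, -0.534, 0.648, 1044.316], [0.84, 0.325, -0.435, -335.15], [0.022, 0.78, 0.625, 584.213], [0.0, 0.0, 0.0, 1.0]]
side 596.618294327148 596.618294327148 314.440286552189 239.59630846225696 ['image', 'fx', 'fy', 'cx', 'cy', 'T']
[[-0.837, 0.357, -0.414, 35.056], [-0.547, -0.522, 0.655, 824.572], [0.018, 0.775, 0.632, 897.055], [0.0, 0.0, 0.0, 1.0]]
wrist 371.64829954431775 371.64829954431775 323.58589664955366 237.25463214569447 ['image', 'fx', 'fy', 'cx', 'cy', 'T']
[[1.0, -0.0, 0.003, 575.198], [-0.001, 0.95, 0.313, 79.988], [-0.003, -0.313, 0.95, 372.909], [0.0, 0.0, 0.0, 1.0]]
```

View pics/scene0.png

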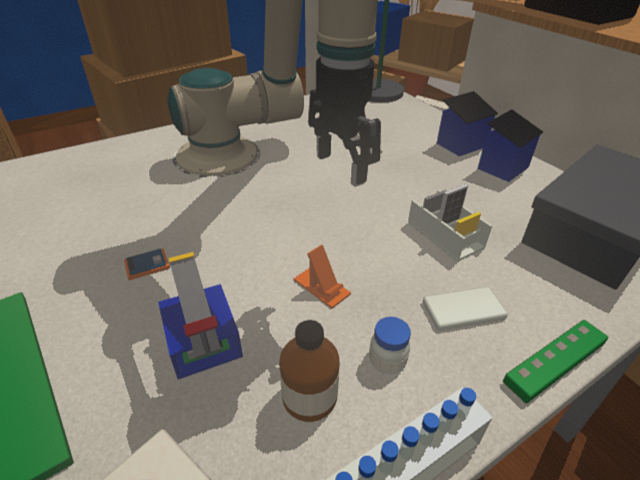

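View pics/side0.png

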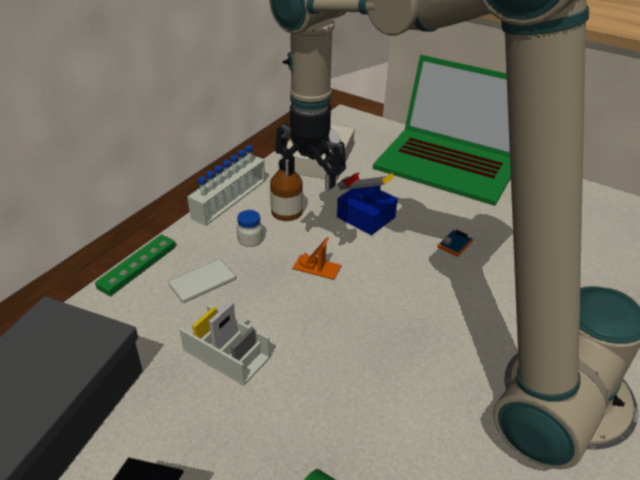

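The scene picture shows the rack at (450,225) with the panel in its middle slot and glass towards this camera, the easel at (322,275), the box at (200,330) with its red stop at (200,326) and yellow keeper at (182,258). The side picture shows the panel's white back at (223,322), the easel at (318,258), the stop at (350,180) and the keeper at (388,180).

View pics/wrist0.png

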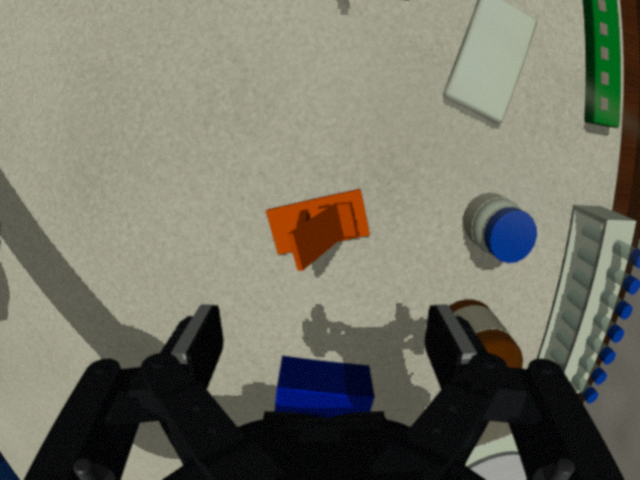

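```bash
cat >> h.py <<'E'
def ray(c,u,v,fish=False):
    a=np.array([(u-float(c["cx"]))/float(c["fx"]),(v-float(c["cy"]))/float(c["fy"])])
    if fish:
        t=np.hypot(*a); d=np.array([*(a/max(t,1e-9)*np.sin(t)),np.cos(t)])
    else: d=np.array([*a,1.]);d/=np.linalg.norm(d)
    T=np.asarray(c["T"]); return T[:3,3],T[:3,:3]@(d*[1,-1,-1])
def onz(c,u,v,z,fish=False):
    o,d=ray(c,u,v,fish); return o+d*(z-o[2])/d[2]
def tri(rs):
    A=sum(np.eye(3)-np.outer(d,d) for o,d in rs); b=sum((np.eye(3)-np.outer(d,d))@o for o,d in rs)
    p=np.linalg.solve(A,b); return p,[np.linalg.norm(np.cross(p-o,d)) for o,d in rs]
def proj(c,p,fish=False):
    T=np.asarray(c["T"]); q=T[:3,:3].T@(np.asarray(p,float)-T[:3,3]); q=q*[1,-1,-1]
    if fish:
        r=np.hypot(q[0],q[1]); t=np.arctan2(r,q[2]); a=q[:2]/r*t
    else: a=q[:2]/q[2]
    return a*float(c["fx"])+[float(c["cx"]),float(c["cy"])]
def blobs(img,name,amin=15):
    h=cv2.cvtColor(img,cv2.COLOR_RGB2HSV); H,S,V=[h[:,:,i].astype(int) for i in range(3)]
    m={"red":((H<5)|(H>174))&(S>150)&(V>60),"yellow":(H>20)&(H<32)&(S>170)&(V>90),"orange":(H>=5)&(H<15)&(S>170)&(V>60),
       "blue":(H>112)&(H<128)&(S>170)&(V>40)}[name].astype(np.uint8)
    n,l,st,ce=cv2.connectedComponentsWithStats(m)
    return [(st[i].tolist(),ce[i].round(1).tolist(),l==i) for i in range(1,n) if st[i,4]>=amin]
E
python3 - <<'E'
from h import *
for n in ("scene","side","wrist"):
    c=np.load(f"pics/{n}0.npz")
    for k in ("red","yellow","orange","blue"): print(n,k,[(b[0],b[1]) for b in blobs(c["image"],k,25)])
c=np.load("pics/scene0.npz"); s=np.load("pics/side0.npz")
print("rack",onz(c,450,228,30),onz(s,226,350,30)); print("easel",onz(c,322,290,0),onz(s,318,268,0))
print("stop",tri([ray(c,200,326),ray(s,351,180)])); print("keeper",tri([ray(c,182,258),ray(s,388,179)]))
E
```

```text
scene red [([184, 319, 23, 15, 136], [193.9, 326.6])]
scene yellow [([458, 213, 22, 10, 61], [468.4, 217.5]), ([169, 253, 24, 9, 80], [180.6, 256.9])]
scene orange [([295, 269, 15, 18, 145], [303.6, 278.4]), ([326, 284, 16, 9, 49], [333.0, 288.0]), ([327, 287, 23, 20, 161], [338.4, 296.9])]
scene blue [([164, 326, 9, 29, 53], [168.2, 341.0])]
side red [([345, 174, 14, 12, 92], [351.3, 179.6])]
side yellow [([382, 173, 11, 11, 61], [387.6, 177.9]), ([193, 308, 23, 29, 309], [203.2, 323.2])]
side orange [([331, 91, 51, 24, 518], [355.5, 102.4]), ([233, 119, 50, 38, 571], [263.3, 140.2]), ([1, 167, 209, 153, 4399], [110.9, 247.9]), ([271, 170, 30, 27, 493], [285.4, 183.7]), ([273, 213, 25, 7, 67], [285.7, 216.9]), ([293, 238, 47, 41, 810], [317.1, 263.4]), ([438, 240, 34, 16, 100], [452.7, 249.0]), ([0, 302, 35, 33, 178], [12.7, 319.7])]
side blue [([338, 186, 59, 48, 1981], [366.5, 208.0])]
wrist red []
wrist yellow []
wrist orange [([624, 27, 13, 8, 45], [629.3, 30.9]), ([624, 41, 15, 24, 160], [630.6, 52.5]), ([625, 93, 10, 7, 34], [629.0, 95.9]), ([625, 101, 13, 15, 100], [631.3, 107.6]), ([622, 135, 14, 13, 83], [628.7, 142.3]), ([619, 156, 15, 19, 148], [625.8, 165.2]), ([267, 190, 102, 80, 4888], [317.3, 224.9]), ([614, 206, 13, 7, 46], [620.1, 209.0]), ([484, 340, 38, 27, 419], [504.8, 351.3])]
wrist blue [([276, 357, 98, 60, 3997], [316.5, 389.2])]
rack [588.8079637  278.02165841  30.        ] [561.06822434 293.05506902  30.        ]
easel [574.64293995 -26.35694945   0.        ] [560.78926826 -24.26355377   0.        ]
stop (array([ 616.03128014, -257.26203612,   88.98212166]), [np.float64(1.36672401898321), np.float64(1.3667240189831862)])
keeper (array([ 514.70352318, -243.25450876,  135.73977159]), [np.float64(1.6185016072204026), np.float64(1.6185016072205)])
```

The wrist picture shows the easel at (318,228), tilting towards image right, and the box partly hidden at (325,385). I'll go over the rack for a close look.

Request:
arm_command([
  [1,0,6,0,0],
  [1,0,12,0,0],
  [1,0,18,0,0],
  [1,0,24,0,0],
  [1,0,30,0,0],
  [1,0,30,0,0],
  [1,0,30,0,0],
])

```text
time: 1.02
position: [574.7, 299.8, 230.7]
tcp_rot: [[-0.001, -0.001, 1.0], [-0.001, 1.0, 0.001], [-1.0, -0.001, -0.001]]
ft_force: [0.1, -0.4, -0.1]
opening: 85.4
```

Run:
```python
from h import *
c=bot.camera("wrist"); np.savez("pics/wrist1.npz",**c); s=bot.observe(); print(s["position"],s["q"])
im=c["image"][:,:,::-1]; cv2.imwrite("pics/wrist1.png",cv2.resize(im[60:360,120:520],None,fx=2,fy=2,interpolation=cv2.INTER_CUBIC))
```

```text
[574.8653676  299.02718702 230.91816046] [ 3.72816852e-01  3.87390184e-01  1.33775437e+00 -8.42703984e-04
  1.41754383e+00  3.73327192e-01]
```

View pics/wrist1.png

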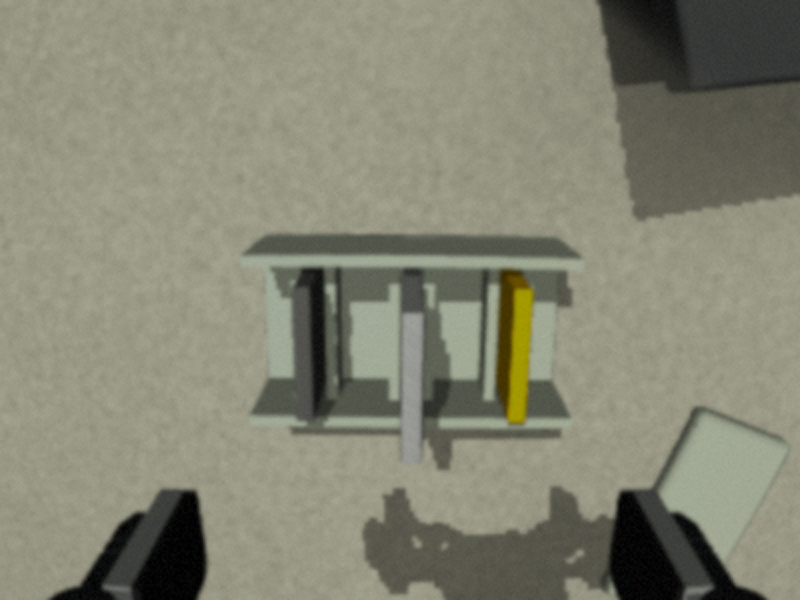

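The crop shows the panel's top edge from about (412,308) to (411,462), between the grey blank (left) and the yellow one (right). Next I'll turn this into positions and take the easel from the first wrist picture.

Run:
```python
from h import *
c=np.load("pics/wrist1.npz")
f=lambda u,v,z:onz(c,120+u/2,60+v/2,z,True).round(1)
for p in [(412,308),(411.5,462),(401,385),(423,385)]: print("ptop",f(*p,118))
print("walls",f(243,263,60),f(583,263,60),f(250,423,60),f(570,423,60))
print("yellow top",f(521,285,78),f(516,420,78))
w=np.load("pics/wrist0.npz"); im=w["image"]
cv2.imwrite("pics/eas.png",np.hstack([cv2.resize(im[180:280,260:375,::-1],None,fx=5,fy=5,interpolation=cv2.INTER_CUBIC)]))
```

```text
ptop [576.4 312.9 118. ]
ptop [576.4 252.3 118. ]
ptop [572.4 283.8 118. ]
ptop [580.5 283.8 118. ]
walls [503.1 318.2  60. ] [651.2 318.4  60. ] [501.3 242.6  60. ] [650.5 242.8  60. ]
yellow top [621.3 312.3  78. ] [622.  252.3  78. ]
```

View pics/eas.png

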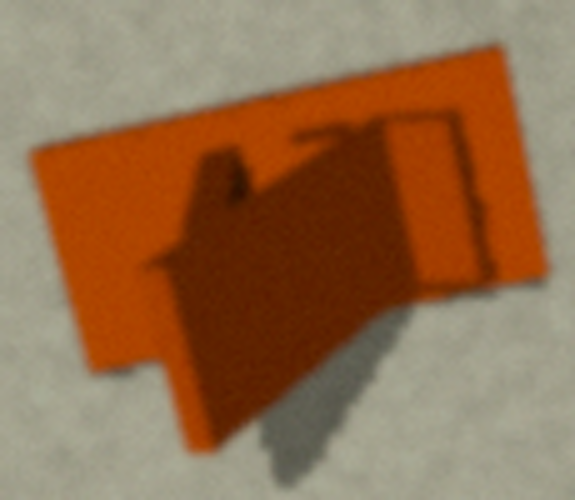

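The crop shows the easel's base, the face/ledge corner line from (382,122) to (413,295), and the face's upper edge from (175,275) to (215,450); the easel's +x points to image right and slightly up.

Run:
```python
from h import *
w=np.load("pics/wrist0.npz"); f=lambda u,v,z:onz(w,260+u/5-.4,180+v/5-.4,z,True)
a,b=f(382,122,15),f(413,295,15); u1,u2=f(175,275,82.5),f(215,450,82.5)
l1,l2=f(455,112,22),f(490,285,22)
B=[f(*p,4) for p in [(30,150),(503,45),(550,272)]]
az=lambda v:np.degrees(np.arctan2(v[1],v[0])).round(1)
print("foot",a,b,(a+b)/2,np.linalg.norm(a-b),az(a-b)-90); print("upper",(u1+u2)/2,np.linalg.norm(u1-u2),az(u1-u2)-90)
print("ledge",(l1+l2)/2,az(l1-l2)-90); print("base",B,az(B[1]-B[0]),az(B[1]-B[2])-90)
d=(a+b)/2-(u1+u2)/2; print("run",d,az(d),np.hypot(*d[:2]))
s=np.load("pics/side0.npz");c=np.load("pics/scene0.npz")
```

```text
foot [586.47594701  -3.2636154   15.        ] [593.10303519 -39.2804173   15.        ] [589.7894911  -21.27201635  15.        ] 36.62141883085199 10.400000000000006
upper [553.53395309 -28.95752548  82.5       ] 31.8176581178293 10.799999999999997
ledge [604.24243511 -17.22166249  22.        ] 12.299999999999997
base [array([514.4247415, -11.4839038,   4.       ]), array([611.18386827,  10.29295   ,   4.        ]), array([622.34588601, -37.86638585,   4.        ])] 12.7 13.0
run [ 36.255538     7.68550913 -67.5       ] 12.0 37.06118031905373
```

Request:
arm_command([
  [0.4,3,-1.7,0.15,0],
  [0.4,7,-1.7,0.15,0],
  [0.4,9,-1.7,0.15,0],
  [0.4,12,-1.7,0.15,0],
  [0.4,14.6,-1.7,0.15,0],
  [0.4,14.6,-1.7,0.15,0],
], force=30)

```text
time: 1.82
position: [575.2, 280.6, 83.4]
tcp_rot: [[-0.005, 0.002, 1.0], [-0.002, 1.0, -0.002], [-1.0, -0.002, -0.005]]
ft_force: [0.6, 0.5, 0.1]
opening: 34.0
```

Request:
arm_command([
  [0,0,0,0,0],
  [0,0,0,0,0],
  [0,0,0,0,0],
  [0,0,0,0,0],
  [0,0,0,0,0],
  [0,-0.5,0,0,0],
  [0,-1.5,0,0,0],
  [0,-1.5,0,0,0],
])

```text
time: 2.82
position: [577.1, 283.5, 101.3]
tcp_rot: [[0.002, -0.0, 1.0], [0.001, 1.0, 0.0], [-1.0, 0.001, 0.002]]
ft_force: [-0.1, -0.3, -0.4]
opening: 7.5
```

Request:
arm_command([
  [0,-4,0,0,0],
  [0,-9,-1,0,0],
  [0,-9,-6,0.3,-0.05],
  [0,-9,-12,0.7,-0.1],
  [0,-9,-18,1.1,-0.15],
  [0,-9,-24,1.5,-0.2],
  [0,-9,-29,1.75,-0.22],
  [0,-9,-30.4,1.75,-0.22],
])

```text
time: 3.82
position: [594.0, -24.0, 190.1]
tcp_rot: [[-0.0, -0.215, 0.977], [-0.001, 0.977, 0.215], [-1.0, -0.001, -0.0]]
ft_force: [0.5, 0.0, -1.6]
opening: 7.3
```

Run:
```python
from h import *
for i in range(1): c=bot.camera("wrist"); s=bot.observe(); print(s["position"],s["q"],s["qd"].round(3) if hasattr(s["qd"],"round") else s["qd"]) 
np.savez("pics/wrist2.npz",**c); d=bot.camera("side"); np.savez("pics/side2.npz",**d)
e=bot.camera("scene"); np.savez("pics/scene2.npz",**e)
A=cv2.resize(c["image"][:,:,::-1][120:420,160:480],(400,375)); B=cv2.resize(e["image"][:,:,::-1][120:320,240:440],(400,400))[:375]
cv2.imwrite("pics/w2.png",np.hstack([A,B]))
```

```text
[593.96542117 -24.32716597 190.05741432] [-0.15698957  0.33009096  1.52981211 -0.00161476  1.28180967 -0.37335348] [ 0.05  -0.003  0.002  0.029  0.004  0.04 ]
```

View pics/w2.png

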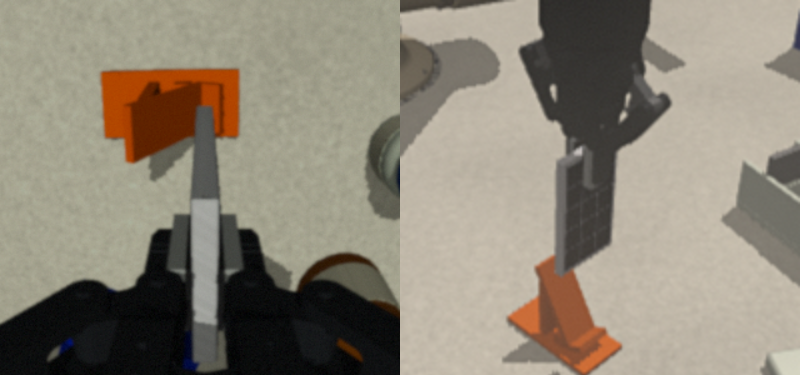

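The easel lies square to the image (base from (103,71) to (239,137)), so the yaw fits. The panel hangs straight with its glass on the easel's +x side.

Run:
```python
from h import *
w=np.load("pics/wrist2.npz"); f=lambda u,v,z:onz(w,160+u/1.25,120+v/1.25,z,True)
a=np.radians(12.5);R=np.array([[np.cos(a),np.sin(a)],[-np.sin(a),np.cos(a)]])
foot=np.array([591,-21])
for n,p in dict(b1=(103,71,4),b2=(239,69,4),b3=(239,136,4),led1=(222,82,22),led2=(222,136,22),up1=(126,104,82.5),up2=(131,161,82.5)).items(): print(n,(R@(f(*p)[:2]-foot)).round(1))
s=bot.observe(); print("tcp",(R@(s["position"][:2]-foot)).round(1))
# panel lower glass corners in the scene view -> not needed
```

```text
b1 [-71.2  25.7]
b2 [26.9 26.2]
b3 [ 27.7 -23.8]
led1 [14.1 20. ]
led2 [ 14.4 -18.3]
up1 [-41.3  18.9]
up2 [-40.2 -14.8]
tcp [ 2.9 -0.4]
```

Request:
arm_command([
  [0,3,0.1,0,0],
  [0,6,0.1,0,0],
  [0,8.2,0.1,0,0],
  [0,8.8,0.1,0,0],
  [0,9.0,0.1,0,0],
  [0,9.2,0.1,0,0],
  [0,9.3,0.1,0,0],
])

```text
time: 4.85
position: [594.5, -19.9, 98.4]
tcp_rot: [[0.002, -0.218, 0.976], [-0.0, 0.976, 0.218], [-1.0, -0.001, 0.002]]
ft_force: [-1.2, 0.1, 5.0]
opening: 7.7
```

Request:
arm_command([
  [0.25,0,0,0,0],
  [0.25,0,0,0,0],
  [0.25,0,0,0,0],
  [0.25,0,0,-0.5,0],
  [0.25,0,0,-1,0],
  [0.27,0,0,-1.5,0],
])

```text
time: 5.6
position: [578.6, -23.4, 97.3]
tcp_rot: [[-0.0, -0.218, 0.976], [-0.0, 0.976, 0.218], [-1.0, 0.0, -0.0]]
ft_force: [0.3, 0.3, -0.5]
opening: 23.3
```

Run:
```python
from h import *
e=bot.camera("scene"); d=bot.camera("side"); print(bot.observe()["ft_force"])
A=cv2.resize(d["image"][:,:,::-1][180:300,240:400],(400,300),interpolation=cv2.INTER_CUBIC); B=cv2.resize(e["image"][:,:,::-1][170:320,230:430],(400,300),interpolation=cv2.INTER_CUBIC)
cv2.imwrite("pics/w3.png",np.hstack([A,B]))
```

```text
[-0.17497822 -0.0401408   0.41685531]
```

View pics/w3.png

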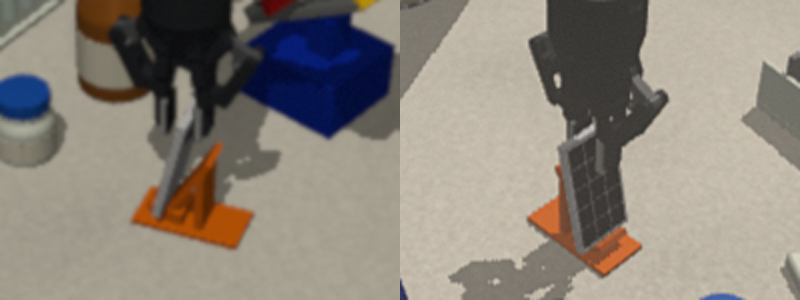

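The panel stands in the ledge and leans back on the rear finger, as planned. I'll lead it down to the face and then lift clear.

Request:
arm_command([
  [0.3,0,0,-0.5,0],
  [0.33,0,0,-1,0],
  [0.36,0,0,-1.5,0],
  [0.4,0,0,-2,0],
  [0.45,0,0,-2.4,0],
  [0.45,0,0,-2.8,0],
  [0.45,0,0,-3,0],
])

```text
time: 6.58
position: [549.8, -29.9, 97.4]
tcp_rot: [[0.0, -0.218, 0.976], [0.0, 0.976, 0.218], [-1.0, -0.0, 0.0]]
ft_force: [0.2, -0.0, -0.1]
opening: 38.2
```

Request:
arm_command([
  [0.45,-1.5,0,0,0],
  [0.45,-5,0,0,0],
  [0.6,-9,0,0,0],
  [1,-12,0,0,0],
  [1,-12,0,0,0],
])

```text
time: 7.2
position: [552.0, -30.1, 221.1]
tcp_rot: [[0.008, -0.218, 0.976], [-0.001, 0.976, 0.218], [-1.0, -0.003, 0.007]]
ft_force: [0.7, 0.4, 0.1]
opening: 84.5
```

Run:
```python
from h import *
e=bot.camera("scene"); d=bot.camera("side"); w=bot.camera("wrist"); s=bot.observe(); print(s["position"],s["q"])
for n,c in zip(("scene","side","wrist"),(e,d,w)): np.savez(f"pics/{n}4.npz",**c)
A=cv2.resize(w["image"][:,:,::-1][120:420,160:480],(480,450)); B=cv2.resize(d["image"][:,:,::-1][180:300,260:380],(320,320),interpolation=cv2.INTER_CUBIC)
B=cv2.copyMakeBorder(B,0,130,0,0,0)
cv2.imwrite("pics/w4.png",np.hstack([A,B]))
```

```text
[549.31251255 -29.69755289 216.75433738] [-1.80520954e-01  2.47832293e-01  1.58138000e+00  2.76251372e-05
  1.31356456e+00 -4.00633156e-01]
```

View pics/w4.png

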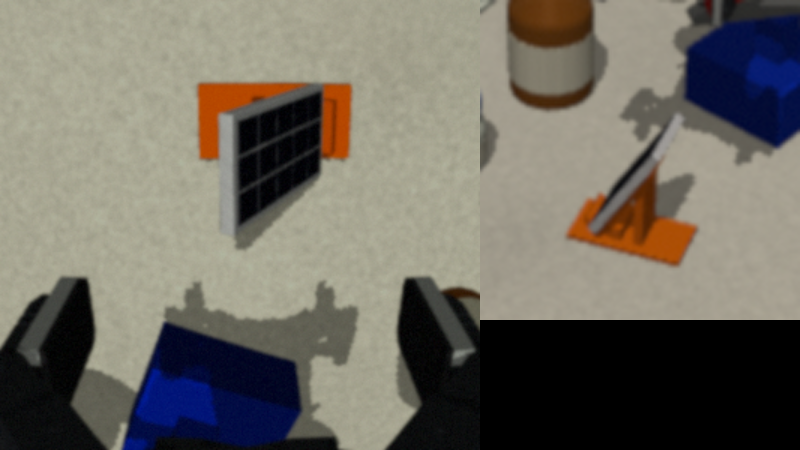

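The panel rests on the easel (upper edge at x≈220 to 235 in the crop, lower edge in the ledge), let go and clear of the fingers. Next I'll look at the mount with the tool turned for the second grip.

Request:
arm_command([
  [1,0,-3,-0.6,0.18],
  [1,0,-6,-1.2,0.36],
  [1,0,-10,-2,0.54],
  [1,0,-14,-2.8,0.72],
  [1,0,-18,-3.6,0.9],
  [1,0,-20,-4,1.08],
  [1,0,-21.6,-4.3,1.26],
  [1,0,-21.6,-4.3,1.44],
])

```text
time: 8.35
position: [554.3, -251.1, 215.2]
tcp_rot: [[-0.003, 0.942, 0.336], [0.001, 0.336, -0.942], [-1.0, -0.002, -0.002]]
ft_force: [0.1, -0.4, -0.1]
opening: 85.1
```

Request:
arm_command([
  [1,0,0,0,0.18],
  [1,0,0,0,0.36],
  [1,0,0,0,0.49],
  [1,0,0,0,0.49],
  [1,0,0,0,0.49],
])

```text
time: 8.98
position: [554.7, -249.8, 216.4]
tcp_rot: [[-0.001, 0.991, -0.137], [0.001, -0.137, -0.991], [-1.0, -0.002, -0.001]]
ft_force: [-0.6, 0.1, -0.0]
opening: 85.5
```

Run:
```python
from h import *
w=bot.camera("wrist"); s=bot.observe(); print(s["position"],s["q"],s["tcp_rot"].tolist())
np.savez("pics/wrist5.npz",**w)
cv2.imwrite("pics/w5.png",cv2.resize(w["image"][:,:,::-1][100:360,170:490],None,fx=2.3,fy=2.3,interpolation=cv2.INTER_CUBIC))
p=np.load("pics/wrist4.npz"); f=lambda u,v,z:onz(p,160+u/1.5,120+v/1.5,z,True)
a=np.radians(12.5);R=np.array([[np.cos(a),np.sin(a)],[-np.sin(a),np.cos(a)]]); foot=np.array([591,-21])
for q in [(219,115,110.3),(222,236,110.3),(238,116,114.3),(239,234,114.3),(322,85,30),(322,173,30)]: print((R@(f(*q)[:2]-foot)).round(1))
```

```text
[ 554.84112697 -249.88916247  216.66843253] [-5.37496225e-01  3.34973411e-01  1.45454559e+00  5.13166535e-05
  1.35324530e+00  1.17106932e+00] [[-0.0009807779606138098, 0.9905227770991674, -0.1373450622423152], [0.0006429066737085502, -0.13734447534237695, -0.990523135400651], [-0.999999312372564, -0.0010597833177955682, -0.0005021092694294687]]
[-54.1  27.3]
[-53.4 -33.1]
[-45.3  27.7]
[-45.  -30.2]
[ 3.9 29. ]
[  6.  -26.5]
```

View pics/w5.png

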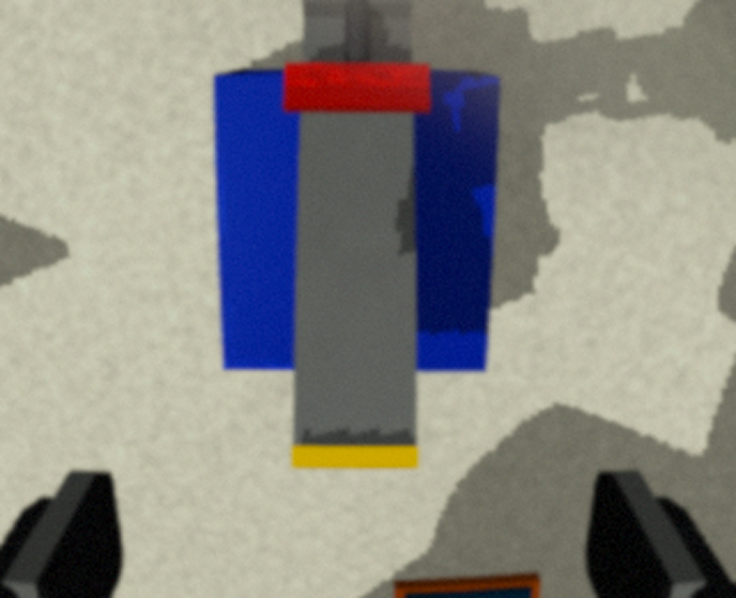

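The crop shows the mount straight in the image: yellow keeper's inner edge from (293,445) to (417,445), red lip's inner edge from (285,111) to (431,111).

Run:
```python
from h import *
w=np.load("pics/wrist5.npz"); f=lambda u,v,z:onz(w,170+u/2.3,100+v/2.3,z,True)
s3,c3=.5,np.sqrt(.75)
zz=lambda x,n:110-x*s3+n*c3
k=[f(293,445,zz(-55,5)),f(417,445,zz(-55,5))]; l=[f(285,111,zz(44,16)),f(431,111,zz(44,16))]
e=[f(300,200,110-25*s3),f(416,200,110-25*s3)]
K=(k[0]+k[1])/2;L=(l[0]+l[1])/2
print("K",K,np.linalg.norm(k[0]-k[1]),"L",L,np.linalg.norm(l[0]-l[1])); d=(L-K)[:2]
print("az",np.degrees(np.arctan2(d[1],d[0])),"run",np.hypot(*d),"expected",(44*c3+16*s3)-(-55*c3+5*s3))
print("az edges",[np.degrees(np.arctan2(*(a[0]-a[1])[[1,0]]))-90 for a in (k,l)])
u=d/np.hypot(*d); print("origin fromK",K[:2]+u*(55*c3-5*s3),"fromL",L[:2]-u*(44*c3+16*s3),"midedge",sum(e)/2)
```

```text
K [ 525.20134071 -246.48571584  141.83012702] 35.24648623546217 L [ 614.21956836 -259.76167983  101.85640646] 43.691530291527954
az -8.482434406997779 run 90.00275592605495 expected 91.23651497465943
az edges [np.float64(-7.9029114095685316), np.float64(-7.8494488272646095)]
origin fromK [ 569.83905152 -253.14287648] fromL [ 568.6187884  -252.96088938] midedge [ 586.32531016 -255.93916499   97.5       ]
```

Request:
arm_command([
  [1,0,-0.5,-4,-0.08],
  [1,0,-1,-9,-0.16],
  [1,0,-1.6,-14,-0.24],
  [1,0,-2.2,-18,-0.32],
  [1,0,-2.8,-21,-0.356],
  [1,1,-2.8,-21.9,-0.356],
  [1,3,-2.8,-21.9,-0.356],
  [1,3,-2.8,-21.9,-0.356],
])

```text
time: 10.02
position: [556.5, -29.7, 185.3]
tcp_rot: [[-0.004, 0.977, 0.215], [0.0, 0.215, -0.977], [-1.0, -0.004, -0.001]]
ft_force: [0.2, 0.0, 0.2]
opening: 85.6
```

Run:
```python
from h import *
w=bot.camera("wrist"); s=bot.observe(); print(s["position"],s["q"],s["tcp_rot"].round(3).tolist())
np.savez("pics/wrist6.npz",**w)
cv2.imwrite("pics/w6.png",cv2.resize(w["image"][:,:,::-1][150:450,130:510],None,fx=2,fy=2,interpolation=cv2.INTER_CUBIC))
```

```text
[557.3010811  -29.94132764 186.3920115 ] [-1.78020238e-01  2.80578063e-01  1.61333800e+00 -5.21768778e-04
  1.24960952e+00  1.17670862e+00] [[-0.002, 0.977, 0.215], [-0.0, 0.215, -0.977], [-1.0, -0.002, -0.0]]
```

View pics/w6.png

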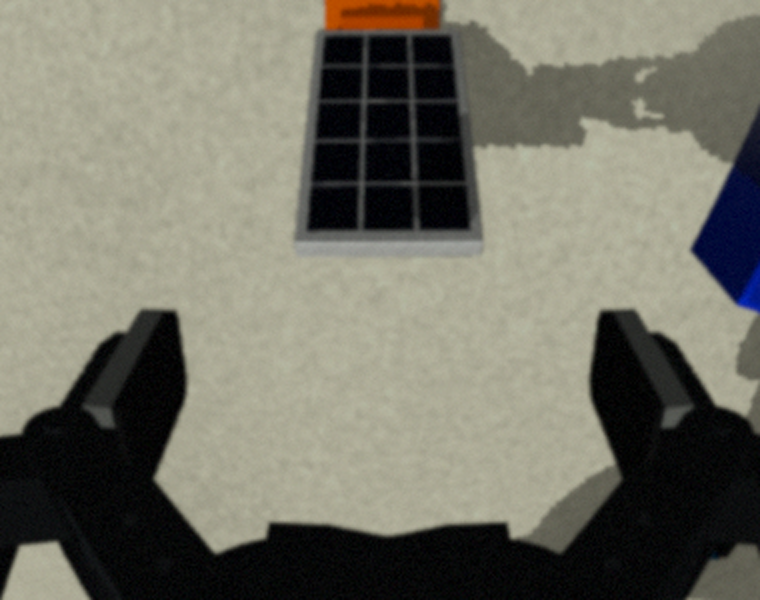

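The panel is centred between the fingers (389 against 388 px). Now down and grip.

Request:
arm_command([
  [1,4,0,0,0],
  [1,8,0,0,0],
  [1,11,0,0,0],
  [1,12.7,0,0,0],
  [1,12.7,0,0,0],
  [1,12.7,0,0,0],
], force=25)

```text
time: 10.82
position: [558.9, -29.9, 61.4]
tcp_rot: [[0.002, 0.977, 0.215], [-0.0, 0.215, -0.977], [-1.0, 0.002, 0.001]]
ft_force: [-0.6, 0.1, 0.1]
opening: 85.7
```

Request:
arm_command([
  [0,0,0,0,0],
  [0,0,0,0,0],
  [0,0,0,0,0],
  [0,0,0,0,0],
  [0,0,0,0,0],
  [0,0,0,0,0],
])

```text
time: 11.58
position: [558.5, -29.3, 61.5]
tcp_rot: [[0.002, 0.977, 0.215], [-0.0, 0.215, -0.977], [-1.0, 0.002, 0.001]]
ft_force: [-0.0, 0.0, 5.9]
opening: 59.5
```

Request:
arm_command([
  [0,-2,0,0,0],
  [0,-6,0,0,0],
  [0,-10,0,0,0],
  [0,-13.9,-0.5,3,0.06],
  [0,-13.9,-1.3,8,0.13],
  [0,-13.9,-2.2,13,0.2],
  [0,-13.9,-3.2,17,0.28],
  [0,-13.9,-4,20.5,0.34],
])

```text
time: 12.58
position: [562.2, -239.6, 198.8]
tcp_rot: [[-0.001, 0.992, -0.126], [0.0, -0.126, -0.992], [-1.0, -0.001, -0.0]]
ft_force: [1.2, 0.3, -1.4]
opening: 59.7
```

Request:
arm_command([
  [0,0,0,1.45,0.016],
  [0,0,0,1.45,0.016],
  [0,0,0,1.45,0.016],
])

```text
time: 12.95
position: [560.8, -250.9, 199.2]
tcp_rot: [[-0.0, 0.991, -0.137], [0.001, -0.137, -0.991], [-1.0, -0.001, -0.001]]
ft_force: [0.4, 0.7, -1.5]
opening: 59.8
```

Run:
```python
from h import *
e=bot.camera("scene"); d=bot.camera("side"); w=bot.camera("wrist"); s=bot.observe(); print(s["position"],s["opening"],s["tcp_rot"].round(3).tolist(),s["ft_force"])
for n,c in zip(("scene","side","wrist"),(e,d,w)): np.savez(f"pics/{n}7.npz",**c)
u,v=proj(e,[570,-253,150]).astype(int);u2,v2=proj(d,[570,-253,150]).astype(int); print(u,v,u2,v2)
cr=lambda im,u,v:cv2.resize(im[max(v-90,0):max(v-90,0)+180,u-65:u+65,::-1],(260,360),interpolation=cv2.INTER_CUBIC)
A=cr(e["image"],u,v);B=cr(d["image"],u2,v2);C=cv2.resize(w["image"][:,:,::-1][90:450,190:450],(260,360))
cv2.imwrite("pics/w7.png",np.hstack([A,B,C]))
```

```text
[ 561.09927586 -251.06393292  199.48173913] 59.40936058168337 [[0.0, 0.991, -0.137], [0.0, -0.137, -0.991], [-1.0, 0.0, -0.0]] [ 0.01125738 -0.12132178 -1.94527121]
185 274 368 164
```

View pics/w7.png

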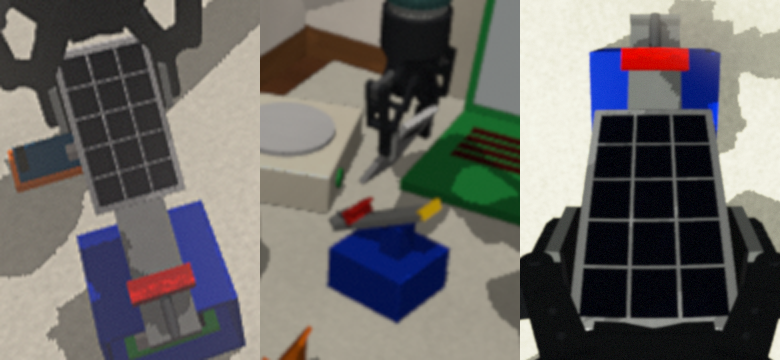

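The panel is held squarely by its side edges over the mount. Its lower front edge is at row 112 and its upper one at row 318 of the right-hand crop. From these I can get its real tilt.

Run:
```python
from h import *
w=np.load("pics/wrist7.npz")
def edge(u1,u2,v):
    o,a=ray(w,190+u1,90+v,True);_,b=ray(w,190+u2,90+v,True)
    a=a/-a[2];b=b/-b[2];t=60/np.linalg.norm((a-b)[:2]); return o+t*(a+b)/2
lo=edge(79,192,112); up=edge(60,213,318); d=lo-up
ax=np.array([.9905,-.137]); T=bot.observe()["position"]; print("TCP",T)
for n,p in(("lo",lo),("up",up)): print(n,p.round(1),"rel tcp h",((p-T)[:2]@ax).round(1),"z",(p-T)[2].round(1))
print("len",np.linalg.norm(d),"tilt",np.degrees(np.arctan2(-d[2],d[:2]@ax)))
e=np.load("pics/scene7.npz"); s=np.load("pics/side7.npz")
f=lambda u,v:ray(e,185-65+u/2,274-90+v/2); 
# scene crop lower corners (100,210),(185,187): mid; upper (60,70),(145,40)
for n,p in (("lo",((100+185)/2,(210+187)/2)),("up",((60+145)/2,(70+40)/2))):
    o,dd=f(*p)
    # intersect with vertical plane through panel centreline (normal = tool z)
    N=np.array([-.137,-.9905,0]); q=o+dd*(((T-o)@N)/(dd@N)); print("scene",n,"h",((q-T)[:2]@ax).round(1),"z",(q-T)[2].round(1))
```

```text
TCP [ 561.09927586 -251.06393292  199.48173913]
lo [ 597.8 -257.3  150.6] rel tcp h 37.3 z -48.9
up [ 536.5 -249.   236.3] rel tcp h -24.6 z 36.8
len 105.75844020782579 tilt 54.184548823353424
scene lo h 108.6 z 25.5
scene up h 44.3 z 83.2
```

Run:
```python
from h import *
w=np.load("pics/wrist7.npz");e=np.load("pics/scene7.npz"); s=np.load("pics/side7.npz")
ax=np.array([.9905,-.137]); T=np.array([561.1,-251.1,199.5])
# wrist: image left = +y side
C={"loL":((79,112),(185,187)),"loR":((192,112),(100,210)),"upL":((60,318),(145,40)),"upR":((213,318),(60,70))}
for n,(a,b) in C.items():
    p,r=tri([ray(w,190+a[0],90+a[1],True),ray(e,120+b[0]/2,184+b[1]/2)]); print(n,"h",((p-T)[:2]@ax).round(1),"lat",((p-T)[:2]@[.137,.9905]).round(1),"z",(p-T)[2].round(1),r)
P=lambda h,l,z:T+[h*ax[0]+l*.137,h*ax[1]+l*.9905,z]
for h,z in((40.4,-42.5),(-14.6,52.8)):
    for l in(30,-30): print("exp",(proj(w,P(h,l,z),True)-[190,90]).round(),(2*(proj(e,P(h,l,z))-[120,184])).round())
cv2.imwrite("pics/s7.png",cv2.resize(np.hstack([e["image"][170:330,110:270,::-1],s["image"][70:230,290:450,::-1]]),None,fx=2.5,fy=2.5,interpolation=cv2.INTER_CUBIC))
```

```text
loL h 38.9 lat 29.7 z -41.1 [np.float64(2.056438203276734), np.float64(2.056438203276742)]
loR h 40.4 lat -26.8 z -37.3 [np.float64(2.459578280329152), np.float64(2.459578280329248)]
upL h -20.7 lat 29.3 z 42.1 [np.float64(2.1065200879650248), np.float64(2.106520087964995)]
upR h -18.8 lat -27.6 z 39.4 [np.float64(3.4044129308116364), np.float64(3.404412930811578)]
exp [ 75. 109.] [183. 191.]
exp [192. 109.] [ 93. 217.]
exp [ 46. 329.] [143.  34.]
exp [221. 329.] [47. 55.]
```

View pics/s7.png

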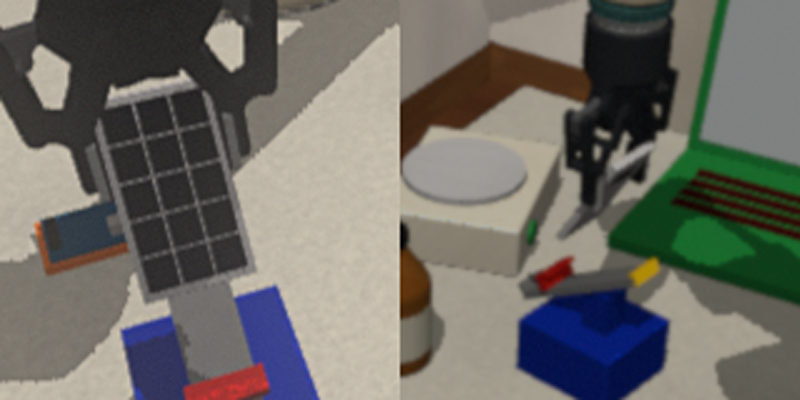

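Request:
arm_command([
  [0,1,0.4,0.08,0],
  [0,3,0.4,0.08,0],
  [0,4.5,0.4,0.08,0],
  [0,5,0.4,0.08,0],
  [0,5.2,0.4,0.08,0],
  [0,5.2,0.4,0.08,0],
])

```text
time: 13.85
position: [565.2, -254.0, 147.7]
tcp_rot: [[0.001, 0.99, -0.139], [-0.0, -0.139, -0.99], [-1.0, 0.001, 0.0]]
ft_force: [0.4, -0.3, -1.1]
opening: 59.8
```

Request:
arm_command([
  [0,0.15,0,0,0],
  [0,0.3,0,0,0],
  [0,0.3,0,0,0],
])

```text
time: 14.22
position: [564.8, -253.8, 144.4]
tcp_rot: [[0.0, 0.99, -0.139], [-0.0, -0.139, -0.99], [-1.0, 0.0, 0.0]]
ft_force: [0.7, -0.3, -1.2]
opening: 59.7
```

Request:
arm_command([
  [0,0.15,0,-0.1,0],
  [0,0.3,0,-0.1,0],
  [0,0.3,0,-0.1,0],
])

```text
time: 14.6
position: [564.9, -252.7, 141.1]
tcp_rot: [[-0.0, 0.99, -0.139], [0.0, -0.139, -0.99], [-1.0, -0.0, -0.0]]
ft_force: [-0.6, -0.1, -1.3]
opening: 59.4
```

Request:
arm_command([
  [0,0.15,0,0,0],
  [0,0.15,0,0,0],
])

```text
time: 14.85
position: [564.9, -252.8, 139.7]
tcp_rot: [[-0.0, 0.99, -0.139], [0.0, -0.139, -0.99], [-1.0, -0.0, -0.0]]
ft_force: [0.2, -0.4, -1.2]
opening: 59.5
```

Request:
arm_command([
  [0,0.15,0,0,0],
  [0,0.15,0,0,0],
])

```text
time: 15.1
position: [565.5, -253.0, 138.8]
tcp_rot: [[0.001, 0.99, -0.139], [-0.001, -0.139, -0.99], [-1.0, 0.002, 0.0]]
ft_force: [0.3, 0.9, 0.4]
opening: 59.4
```

Request:
arm_command([
  [0,0.15,0,0,0],
  [0,0.15,0,0,0],
])

```text
time: 15.35
position: [566.0, -253.2, 138.0]
tcp_rot: [[0.003, 0.99, -0.139], [-0.001, -0.139, -0.99], [-1.0, 0.003, 0.001]]
ft_force: [0.2, -0.2, 4.7]
opening: 59.6
```

Run:
```python
from h import *
w=bot.camera("wrist"); d=bot.camera("side"); e=bot.camera("scene"); s=bot.observe(); print(s["position"],s["ft_force"])
for n,c in zip(("scene","side","wrist"),(e,d,w)): np.savez(f"pics/{n}8.npz",**c)
A=cv2.resize(d["image"][110:230,300:420,::-1],(400,400),interpolation=cv2.INTER_CUBIC)
B=cv2.resize(w["image"][20:220,220:420,::-1],(400,400),interpolation=cv2.INTER_CUBIC)
cv2.imwrite("pics/w8.png",np.hstack([A,B]))
```

```text
[ 565.96687796 -253.19464494  137.96021107] [0.29703958 0.83362073 5.60579595]
```

No more pictures are available, so I go on by force and geometry. Contact with the mount came at TCP z≈139, within 1 mm of what the geometry predicts. Now I slide down-slope under the lip.

Request:
arm_command([
  [0,-0.12,0,0,0],
  [0,0.03,0.26,0,0],
  [0,0.18,0.52,0,0],
  [0,0.33,0.78,0,0],
  [0,0.38,0.87,0,0],
  [0,0.38,0.87,0,0],
])

```text
time: 16.25
position: [573.9, -254.3, 133.5]
tcp_rot: [[0.001, 0.99, -0.139], [-0.001, -0.139, -0.99], [-1.0, 0.001, 0.001]]
ft_force: [0.2, 0.2, 4.8]
opening: 59.3
```

Request:
arm_command([
  [0,0.1,0.17,0,0],
  [0,0.2,0.35,0,0],
  [0,0.2,0.35,0,0],
])

```text
time: 16.62
position: [577.0, -254.7, 131.7]
tcp_rot: [[0.0, 0.99, -0.139], [-0.001, -0.139, -0.99], [-1.0, 0.0, 0.001]]
ft_force: [-0.1, 0.2, 6.1]
opening: 60.2
```

Request:
arm_command([
  [0,0.05,0.17,0,0],
  [0,0.14,0.35,0,0],
  [0,0.14,0.35,0,0],
])

```text
time: 17.0
position: [579.8, -255.1, 130.3]
tcp_rot: [[-0.001, 0.99, -0.139], [-0.0, -0.139, -0.99], [-1.0, -0.001, 0.001]]
ft_force: [-1.1, 0.6, 7.9]
opening: 59.7
```

Run:
```python
from h import *
def redtrack():
    d=bot.camera("side"); e=bot.camera("scene")
    return [[(b[0],b[1]) for b in blobs(c["image"],"red",20)] for c in(d,e)]
print(redtrack(),bot.observe()["position"],bot.observe()["ft_force"])
s=np.array([616,-257,89.]);ax=np.array([.9905,-.137])
d=np.load("pics/side7.npz");e=np.load("pics/scene7.npz")
for t in(0,6): p=s+t*np.array([.8578,-.1187,-.5]); print(t,proj(d,p),proj(e,p))
for n,c in(("side",d),("scene",e)): print([(b[0],b[1]) for b in blobs(c["image"],"red",20)])
```

```text
[[], [([184, 318, 34, 20, 346], [200.8, 327.8])]] [ 579.76334193 -255.17012316  130.36370034] [-2.2748354   0.60318986  7.62307866]
0 [351.45408118 179.78543714] [201.05916622 326.30665414]
6 [349.72170611 180.01525818] [202.20937704 330.34455548]
[([344, 173, 14, 13, 95], [351.0, 179.5])]
[([184, 316, 33, 20, 341], [199.8, 325.3])]
```

The lower edge has pushed the stop by about 3.7 mm (red blob moved 2.5 px), which agrees with the geometry. Now I swing the panel down about its foot in steps, watching the force.

Request:
arm_command([
  [0,0.15,0.15,0,0],
  [0,0.3,0.15,0,0],
  [0,0.45,0,0,0],
  [0,0.6,-0.2,0,0],
  [0,0.7,-0.35,0,0],
  [0,0.7,-0.35,0,0],
])

```text
time: 17.85
position: [576.4, -254.4, 124.6]
tcp_rot: [[-0.0, 0.99, -0.139], [-0.0, -0.139, -0.99], [-1.0, -0.0, 0.001]]
ft_force: [-3.6, 1.5, 12.6]
opening: 59.4
```

```bash
cat >> h.py <<'E'
def status():
    e=bot.camera("scene"); d=bot.camera("side"); w=bot.camera("wrist")
    s=bot.observe(); T=s["position"]; r=(T-[569.2,-253,110]); h=r[:2]@[.9905,-.137]
    print("h",round(h,1),"lat",round(r[:2]@[.137,.9905],1),"z",round(T[2],1),"F",s["ft_force"].round(1),"op",round(s["opening"],1))
    print("red",[b[1] for b in blobs(e["image"],"red",20)],"yel",[(b[0],b[1]) for b in blobs(d["image"],"yellow",10)][:2])
    return e,d,w
E
python3 -c "
from h import *
status()"
```

```text
h 7.3 lat -0.5 z 124.6 F [-4.   1.  12.3] op 60.0
red [[201.0, 329.3]] yel [([382, 173, 11, 11, 68], [387.6, 178.1]), ([193, 308, 25, 30, 403], [205.3, 322.6])]
```

```bash
cat >> h.py <<'E'
def prof(w,u=318):
    g=w["image"].astype(int).mean(2); col=g[:,u-2:u+3].mean(1)
    return [(v,int(col[v-2]),int(col[v+2])) for v in range(60,470) if abs(col[v+2]-col[v-2])>28 and abs(col[v+2]-col[v-2])>=max(abs(col[v+1]-col[v-3]),abs(col[v+3]-col[v-1]))]
E
python3 -c "
from h import *
print(prof(np.load('pics/wrist7.npz'))); print(prof(np.load('pics/wrist8.npz'))); print(prof(bot.camera('wrist')))"
```

```text
[(104, 219, 140), (127, 112, 84), (160, 64, 126), (205, 98, 6), (232, 6, 68), (236, 68, 5), (267, 7, 79), (271, 79, 4), (308, 7, 94), (312, 94, 5), (355, 8, 97), (359, 97, 7), (408, 17, 145), (417, 138, 15)]
[(108, 223, 112), (185, 65, 126), (193, 126, 84), (198, 82, 113), (204, 108, 13), (231, 6, 69), (235, 69, 7), (267, 10, 83), (271, 83, 8), (308, 9, 95), (312, 95, 5), (355, 7, 103), (359, 103, 8), (408, 11, 141), (417, 140, 18)]
[(127, 218, 92), (161, 74, 44), (199, 60, 9), (226, 6, 80), (230, 80, 6), (264, 5, 85), (268, 85, 6), (308, 6, 93), (313, 92, 4), (358, 7, 107), (362, 107, 9), (412, 12, 158), (417, 152, 17)]
```

```bash
cat >> h.py <<'E'
from scipy.optimize import least_squares
def tilt(w,rows,T,u=318,fr=4.):
    sv=fr+(110-2*fr)/5*np.arange(6); ax=np.array([.9905,-.137,0])
    def pt(x,s): return T+ax*(x[0]-s*np.cos(x[2]))+np.array([0,0,x[1]+s*np.sin(x[2])])
    r=least_squares(lambda x:[proj(w,pt(x,s),True)[1]-v for s,v in zip(sv,rows)],[40,-42,1.0])
    return r.x[:2].round(1),np.degrees(r.x[2]).round(1),np.abs(r.fun).max().round(2)
E
python3 -c "
from h import *
a=np.load('pics/wrist7.npz');b=np.load('pics/wrist8.npz');w=bot.camera('wrist');T=bot.observe()['position']
for fr in (2,4): print(tilt(a,[205,234,269,310,357,408],np.array([561.1,-251.1,199.5]),fr=fr),tilt(b,[204.5,233,269,310,357,408],np.array([566,-253.2,138]),fr=fr),tilt(w,[199,228,266,310.5,360,412],T,fr=fr))"
```

```text
(array([ 36.8, -50.5]), np.float64(59.8), np.float64(0.62)) (array([ 37.5, -50.3]), np.float64(59.0), np.float64(0.95)) (array([ 41.8, -44.9]), np.float64(56.9), np.float64(1.58))
(array([ 39.5, -45.1]), np.float64(59.8), np.float64(0.62)) (array([ 40.1, -44.8]), np.float64(59.0), np.float64(0.95)) (array([ 44.5, -39.6]), np.float64(56.9), np.float64(1.58))
```

The panel is rotating in the grip (60° → 57°) with 12 N on the foot and the stop pushed by about 6 mm. Continuing the arc.

Request:
arm_command([
  [0,0.13,-0.1,0,0],
  [0,0.26,-0.21,0,0],
  [0,0.39,-0.32,0,0],
  [0,0.52,-0.44,0,0],
  [0,0.65,-0.56,0,0],
  [0,0.65,-0.56,0,0],
])

```text
time: 18.85
position: [569.2, -253.5, 117.3]
tcp_rot: [[-0.004, 0.99, -0.138], [0.0, -0.138, -0.99], [-1.0, -0.004, 0.0]]
ft_force: [-5.3, 0.4, 12.3]
opening: 59.3
```

```bash
python3 -c "
from h import *
e,d,w=status(); print(prof(w))"
```

```text
h 0.1 lat -0.5 z 117.4 F [-5.9  1.4 11.4] op 59.5
red [[200.9, 328.9]] yel [([382, 173, 11, 11, 68], [387.6, 178.1]), ([193, 308, 25, 29, 403], [205.4, 322.5])]
[(112, 229, 110), (147, 80, 49), (187, 64, 17), (220, 7, 99), (224, 99, 7), (263, 9, 110), (267, 110, 7), (311, 9, 114), (315, 114, 9), (363, 9, 126), (367, 126, 12)]
```

```bash
sed -i 's/def tilt(w,rows,T,u=318,fr=4.)/def tilt(w,rows,T,u=318,fr=4.,k0=0)/; s/np.arange(6); ax/np.arange(k0,k0+len(rows)); ax/' h.py
python3 -c "
from h import *
w=bot.camera('wrist');T=bot.observe()['position']
print(tilt(w,[222,265,313,365],T,k0=1)); b=np.load('pics/wrist8.npz'); print(tilt(b,[233,269,310,357],np.array([566,-253.2,138]),k0=1))
g=w['image'].mean(2)[395:440,316:321].mean(1).astype(int); print(g.tolist())"
```

```text
(array([ 53.2, -30.5]), np.float64(47.0), np.float64(0.01))
(array([ 41.1, -44.5]), np.float64(57.6), np.float64(0.14))
[11, 8, 10, 10, 7, 12, 12, 10, 8, 10, 12, 11, 8, 10, 11, 9, 11, 10, 11, 11, 10, 9, 13, 14, 14, 14, 12, 12, 14, 14, 15, 14, 12, 15, 15, 14, 15, 14, 15, 15, 14, 15, 16, 15, 15]
```

Request:
arm_command([
  [0,0.15,-0.09,0,0],
  [0,0.3,-0.19,0,0],
  [0,0.45,-0.29,0,0],
  [0,0.6,-0.4,0,0],
  [0,0.72,-0.5,0,0],
  [0,0.72,-0.5,0,0],
])

```text
time: 19.8
position: [563.7, -252.7, 109.3]
tcp_rot: [[-0.005, 0.99, -0.138], [0.001, -0.138, -0.99], [-1.0, -0.006, -0.0]]
ft_force: [-6.2, 1.3, 8.9]
opening: 59.6
```

```bash
python3 -c "
from h import *
e,d,w=status(); print(prof(w))"
```

```text
h -5.4 lat -0.4 z 109.3 F [-6.5  1.1  9.1] op 59.5
red [[200.9, 329.1]] yel [([382, 173, 11, 11, 68], [387.6, 178.1]), ([193, 308, 25, 29, 402], [205.4, 322.6])]
[(100, 225, 121), (136, 83, 52), (178, 61, 15), (216, 17, 148), (220, 148, 6), (263, 10, 120), (267, 120, 11), (314, 12, 124), (319, 119, 6), (368, 11, 142), (372, 142, 15)]
```

```bash
python3 -c "
from h import *
w=bot.camera('wrist');T=bot.observe()['position']; np.savez('pics/wrist9.npz',**w)
x,t,_=tilt(w,[218,265,316.5,370],T,k0=1); print(x,t)
h=-5.4+x[0]; z=T[2]+x[1]-110; print('front lower corner mount x,n',h*.866-z*.5,h*.5+z*.866)
h-=110*np.cos(np.radians(t)); z+=110*np.sin(np.radians(t)); print('front upper x,n',h*.866-z*.5,h*.5+z*.866)"
```

```text
[ 58.8 -21.9] 40.2
front lower corner mount x,n 57.55210250962561 7.115059253328436
front upper x,n -50.70728000292769 26.59257701100665
```

Request:
arm_command([
  [0,0.1,0.15,0,0],
  [0,0.2,0.1,0,0],
  [0,0.35,0,0,0],
  [0,0.5,-0.1,0,0],
  [0,0.6,-0.18,0,0],
  [0,0.6,-0.18,0,0],
])

```text
time: 20.75
position: [561.7, -252.3, 102.8]
tcp_rot: [[-0.006, 0.99, -0.138], [0.001, -0.138, -0.99], [-1.0, -0.006, -0.0]]
ft_force: [-6.5, -0.6, 7.5]
opening: 59.3
```

```bash
python3 -c "
from h import *
e,d,w=status(); print(prof(w))"
```

```text
h -7.6 lat -0.4 z 102.8 F [-7.  -0.1  7.2] op 59.9
red [[201.1, 330.0]] yel [([382, 173, 11, 11, 69], [387.5, 178.0]), ([193, 308, 25, 30, 403], [205.4, 322.6])]
[(95, 220, 123), (173, 54, 14), (214, 13, 181), (218, 181, 12), (264, 15, 126), (268, 126, 12), (317, 16, 141), (321, 141, 13), (371, 23, 166), (375, 166, 18)]
```

```bash
cat >> h.py <<'E'
def mstate(rows):
    w=bot.camera('wrist');T=bot.observe()['position']; r=T-[569.2,-253,110]; H=r[:2]@[.9905,-.137]
    x,t,_=tilt(w,rows,T,k0=1); h=H+x[0]; z=T[2]+x[1]-110
    print('tilt',t,'front low x,n',round(h*.866-z*.5,1),round(h*.5+z*.866,1))
    h-=110*np.cos(np.radians(t)); z+=110*np.sin(np.radians(t)); print('front up x,n',round(h*.866-z*.5,1),round(h*.5+z*.866,1))
E
python3 -c "
from h import *
mstate([216,266,319,373])"
```

```text
tilt 35.0 front low x,n 58.8 7.6
front up x,n -50.8 17.2
```

Request:
arm_command([
  [0,0.12,-0.05,0,0],
  [0,0.24,-0.1,0,0],
  [0,0.36,-0.17,0,0],
  [0,0.48,-0.24,0,0],
  [0,0.48,-0.24,0,0],
])

```text
time: 21.58
position: [559.4, -251.9, 97.9]
tcp_rot: [[-0.006, 0.99, -0.138], [0.001, -0.138, -0.99], [-1.0, -0.006, -0.0]]
ft_force: [-5.8, 0.7, 6.1]
opening: 59.9
```

```bash
python3 -c "
from h import *
e,d,w=status(); print(prof(w))"
```

```text
h -9.9 lat -0.3 z 97.9 F [-5.8  0.9  6.3] op 59.5
red [[201.1, 330.0]] yel [([382, 174, 12, 10, 60], [387.7, 178.4]), ([193, 308, 25, 29, 401], [205.4, 322.6])]
[(89, 223, 128), (169, 55, 15), (213, 13, 193), (218, 182, 14), (265, 14, 131), (269, 131, 18), (319, 16, 146), (323, 146, 17), (372, 21, 220), (376, 220, 29)]
```

Request:
arm_command([
  [0,0.1,-0.05,0,0],
  [0,0.2,-0.1,0,0],
  [0,0.3,-0.15,0,0],
  [0,0.3,-0.15,0,0],
])

```text
time: 22.22
position: [559.5, -252.0, 97.7]
tcp_rot: [[-0.002, 0.99, -0.138], [-0.0, -0.138, -0.99], [-1.0, -0.002, 0.0]]
ft_force: [-6.8, 2.5, 17.5]
opening: 59.5
```

```bash
python3 -c "
from h import *
e,d,w=status(); print(prof(w)); mstate([float(np.mean([a[0],b[0]])) for a,b in zip(prof(w)[2::2],prof(w)[3::2])][:4])"
```

```text
h -9.8 lat -0.3 z 97.7 F [-6.6  2.5 18.8] op 59.7
red [[201.2, 330.0]] yel [([382, 174, 11, 10, 59], [387.6, 178.5]), ([193, 308, 25, 29, 401], [205.4, 322.6])]
[(89, 227, 129), (170, 54, 12), (213, 11, 193), (218, 184, 12), (265, 13, 130), (269, 130, 17), (319, 19, 146), (323, 146, 18), (372, 21, 209), (377, 202, 20)]
tilt 31.0 front low x,n 58.8 7.0
front up x,n -51.2 8.9
```

The panel now lies flat (31° against the mount's 30°, back about 1 mm off or less, upper edge 4 mm inside the keeper) with 18 N from the mount. I'll ease the press and let it back up-slope to the keeper.

Request:
arm_command([
  [0,-0.12,0,0,0],
  [0,-0.17,-0.09,0,0],
  [0,-0.22,-0.18,0,0],
  [0,-0.27,-0.26,0,0],
  [0,-0.32,-0.35,0,0],
  [0,-0.32,-0.35,0,0],
])

```text
time: 23.18
position: [558.2, -251.8, 98.5]
tcp_rot: [[0.002, 0.99, -0.139], [-0.0, -0.139, -0.99], [-1.0, 0.002, -0.0]]
ft_force: [3.8, 1.3, 4.9]
opening: 59.5
```

```bash
python3 -c "
from h import *
e,d,w=status(); print(prof(w)); mstate([float(np.mean([a[0],b[0]])) for a,b in zip(prof(w)[2::2],prof(w)[3::2])][:4])"
```

```text
h -11.0 lat -0.3 z 98.5 F [4.8 0.3 4.2] op 59.7
red [[200.9, 329.0]] yel [([382, 174, 11, 10, 59], [387.6, 178.5]), ([193, 308, 25, 30, 401], [205.4, 322.6])]
[(87, 222, 128), (125, 87, 58), (170, 54, 12), (213, 13, 192), (217, 192, 22), (265, 14, 134), (269, 134, 12), (318, 12, 133), (323, 139, 15), (372, 18, 219), (376, 219, 25)]
tilt 31.8 front low x,n 67.6 5.6
front up x,n -42.3 9.1
```

Request:
arm_command([
  [0,0,0.1,0,0],
  [0.8,0,0.1,0,0],
  [1,0,0.1,0,0],
  [1,0,0.1,0,0],
  [1,0,0.1,0,0],
  [1,-2,0.1,0,0],
  [1,-6,0.1,0,0],
  [1,-6,0.1,0,0],
])

```text
time: 24.38
position: [560.3, -253.1, 161.7]
tcp_rot: [[0.006, 0.99, -0.139], [-0.004, -0.139, -0.99], [-1.0, 0.006, 0.003]]
ft_force: [0.4, -1.2, -0.4]
opening: 85.6
```

```bash
python3 -c "
from h import *
e,d,w=status(); print(prof(w)); np.savez('pics/wrist10.npz',**w)
T=bot.observe()['position'];print(T)"
```

```text
h -11.6 lat -0.1 z 157.5 F [-0.1  0.2 -0.2] op 85.2
red [[200.5, 327.9]] yel [([382, 174, 11, 10, 59], [387.6, 178.5]), ([193, 308, 25, 29, 402], [205.4, 322.6])]
[(96, 188, 103), (158, 45, 8), (188, 8, 85), (192, 85, 6), (224, 6, 87), (228, 87, 7), (262, 8, 128), (267, 129, 9), (301, 12, 164), (306, 161, 13), (341, 18, 188), (352, 199, 141), (362, 142, 211), (390, 198, 137), (417, 116, 13)]
[ 557.72739901 -251.5246321   157.52238027]
```

Request:
arm_command([
  [1,-4,0,0,0],
  [1,-8,0,0,0],
  [1,-8,0,0,0],
  [1,-8,0,0,0],
])

```text
time: 25.02
position: [557.6, -251.4, 236.6]
tcp_rot: [[-0.003, 0.99, -0.139], [0.002, -0.139, -0.99], [-1.0, -0.003, -0.001]]
ft_force: [0.0, 0.1, -0.6]
opening: 85.3
```

```bash
python3 -c "
from h import *
w=np.load('pics/wrist10.npz'); T=np.array([557.7,-251.5,157.5])
x,t,r=tilt(w,[190,226,264.5,303.5,341],T,k0=1); h=-11.6+x[0]; z=47.5+x[1]; print('tilt',t,'front low x,n',h*.866-z*.5,h*.5+z*.866,r)
e,d,w=status(); print(prof(w)); p=prof(w)
for c in (e,d): pass
g=np.load('pics/wrist0.npz')
a=bot.camera('scene'); o=np.load('pics/scene0.npz')['image'].astype(int)
# others unmoved: difference map blobs away from robot
df=(np.abs(a['image'].astype(int)-o).max(2)>60).astype(np.uint8); n,l,st,ce=cv2.connectedComponentsWithStats(df)
print([(st[i].tolist()) for i in range(1,n) if st[i,4]>40])"
```

```text
tilt 26.2 front low x,n 55.861399999999996 9.043400000000005 0.49
h -11.8 lat -0.0 z 236.2 F [-0.2 -0.   0.3] op 85.5
red [[200.4, 327.9]] yel [([382, 174, 12, 10, 60], [387.7, 178.4]), ([193, 308, 25, 29, 401], [205.4, 322.6])]
[(100, 178, 107), (146, 49, 9), (167, 6, 105), (171, 105, 8), (192, 7, 109), (196, 109, 7), (219, 7, 117), (223, 117, 8), (247, 9, 124), (251, 124, 9), (277, 23, 169), (285, 176, 128), (294, 124, 186), (357, 178, 119), (417, 130, 15)]
[[355, 32, 21, 10, 68], [335, 38, 15, 4, 43], [337, 47, 35, 12, 234], [141, 50, 28, 14, 63], [308, 58, 73, 129, 4286], [103, 69, 62, 15, 215], [359, 68, 15, 10, 67], [233, 71, 29, 11, 142], [172, 85, 8, 19, 59], [239, 95, 68, 39, 747], [87, 124, 138, 101, 5274], [255, 138, 34, 15, 337], [242, 140, 14, 8, 61], [201, 155, 91, 84, 1020], [192, 173, 25, 34, 275], [213, 179, 16, 13, 104], [447, 187, 21, 20, 226], [57, 196, 145, 75, 1516], [440, 214, 17, 7, 46], [161, 242, 40, 94, 606], [186, 257, 35, 82, 548], [8, 272, 92, 135, 4797], [153, 273, 10, 12, 63], [181, 274, 12, 12, 63], [102, 288, 66, 103, 2497], [127, 307, 155, 146, 6612], [192, 315, 11, 8, 45], [136, 354, 22, 43, 281], [60, 392, 72, 67, 1987]]
```

```bash
python3 -c "
from h import *
w=bot.camera('wrist')
O=np.array([569.2,-253,110]);X=np.array([.8578,-.1187,-.5]);N=np.array([.4953,-.0685,.866])
P=lambda x,n:round(float(proj(w,O+X*x+N*n,True)[1]),1)
print('flat ',[P(55-4-20.4*k,8) for k in range(6)],'top edge',P(-55,8),'keeper top in/out',P(-55,5),P(-59,5))
t=np.arctan2(5,110)
print('on keeper',[P(55-(4+20.4*k)*np.cos(t),8+(4+20.4*k)*np.sin(t)) for k in range(6)],P(-55,13))
im=w['image']
for v in range(272,300,2): print(v,im[v,318].tolist())"
```

```text
flat  [145.3, 169.7, 195.5, 222.5, 250.5, 279.2] top edge 284.9 keeper top in/out 285.2 290.9
on keeper [145.2, 169.1, 194.6, 221.4, 249.5, 278.5] 284.4
272 [6, 8, 22]
274 [4, 4, 19]
276 [50, 53, 52]
278 [153, 153, 148]
280 [172, 175, 170]
282 [174, 178, 170]
284 [185, 171, 120]
286 [205, 172, 0]
288 [214, 176, 0]
290 [211, 174, 0]
292 [205, 172, 0]
294 [189, 174, 104]
296 [195, 192, 166]
298 [198, 197, 175]
```

```bash
python3 -c "
from h import *
im=[bot.camera('wrist') for _ in range(3)]; w=im[0]; g=np.mean([i['image'] for i in im],0).mean(2)
O=np.array([569.2,-253,110]);X=np.array([.8578,-.1187,-.5]);N=np.array([.4953,-.0685,.866]);Y=np.array([.137,.9905,0])
P=lambda x,n,y:proj(w,O+X*x+N*n+Y*y,True)
def edges(v,l,r):
    # dark-cell outer borders = first/last dark pixel, subpixel at half level
    row=g[v]; out=[]
    seg=np.where(row[230:420]<45)[0]+230; return seg.min(),seg.max()
for x in (44,30,23,3,-17,-38,-45):
    a=P(x,8,27);b=P(x,8,-27); v=int(round((a[1]+b[1])/2)); print(x,v,'flat width54',round(b[0]-a[0],1),'n+5*(55-x)/110',round((P(x,8+(55-x)/22,-27)-P(x,8+(55-x)/22,27))[0],1),edges(v,0,0),np.diff(edges(v,0,0)))"
```

```text
44 154 flat width54 70.7 n+5*(55-x)/110 70.8 (np.int64(292), np.int64(356)) [64]
30 171 flat width54 71.8 n+5*(55-x)/110 72.1 (np.int64(365), np.int64(378)) [13]
23 180 flat width54 72.4 n+5*(55-x)/110 72.8 (np.int64(290), np.int64(378)) [88]
3 205 flat width54 73.9 n+5*(55-x)/110 74.5 (np.int64(290), np.int64(377)) [87]
-17 232 flat width54 75.2 n+5*(55-x)/110 76.1 (np.int64(289), np.int64(375)) [86]
-38 261 flat width54 76.3 n+5*(55-x)/110 77.5 (np.int64(289), np.int64(358)) [69]
-45 271 flat width54 76.6 n+5*(55-x)/110 77.9 (np.int64(288), np.int64(358)) [70]
```

```bash
python3 -c "
from h import *
status(); print(bot.observe()['time'],bot.sign_off())"
```

```text
h -10.8 lat -0.4 z 238.2 F [ 0.1 -0.2 -0.3] op 85.7
red [[200.5, 327.9]] yel [([382, 174, 11, 10, 59], [387.6, 178.5]), ([193, 308, 25, 29, 401], [205.4, 322.6])]
the job is handed in; nothing more can be done
25.575 None
```

I took the panel from the middle slot of the rack, leaned it onto the easel behind the rear finger and let go. I then gripped it by its long sides, slid the lower edge under the red stop and swung the upper edge down behind the yellow keeper. I released it, moved clear and handed the job in at 25.6 s. I gripped with 25–30 N, and the highest wrist force I read was about 19 N.

**Checks that agreed:**
- **Stop:** it sits about 3.9 mm down its slide, against 4 mm when the panel is clipped in.
- **Keeper:** its top is fully visible in the last wrist image, so the panel is not sitting on it.
- **Flatness before release:** pressing the panel down met firm resistance, with a measured tilt of about 31° against the mount's 30°.
- **Robot:** nothing is touching it.

**Checks that disagreed or were not settled:**
- **Flatness after release:** one tilt estimate gave 26°. I put this down to scatter in the estimate but did not settle it. The later line-position and width checks could not tell a flat panel from one raised 5 mm. So flatness rests on the press and keeper checks.
- **Side camera:** it could not see the stop during the insertion, because the stop was hidden.
- **Other objects:** I never steered towards them and felt no unexpected contact. My before/after comparison of the scene was swamped by the arm and its shadow, so it does not prove they stayed put. Only the yellow blank was seen in place again.
- **Picture limit:** I reached the 12-picture limit just before the insertion and did the rest from measurements.

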